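# Load the drive board into the spring board holder

### The arm

A 7-joint arm with a two-finger parallel gripper is mounted at the origin on the work surface. World frame = base frame: x ahead of the robot, y to its left, z up, the work surface at z = 0. Lengths are in mm, angles in degrees, forces in N, time in s.
With the tool pointing down it reaches from about 350 to 900 mm from the base axis. Payload 8.1 kg.
Tool frame: the origin (TCP) lies at the very end of the fingers, on their centre line; the grasp point (between the pads) lies 19 mm behind it (r.pinch_z is the distance from the TCP to the grasp point, in mm); z points along the fingers, y is the line along which they close (so a half turn about z gives the same grasp; the last joint's range is limited). The gripper opens to 92 mm and grips with 3 to 60 N. Pads are 19 mm wide; open, the fingers measure 130 mm over their backs; the gripper's body (75 mm by 190 mm) begins 47 mm behind the grasp point.
Start: joints at [-70.164, 24.895, 1.432, 90.138, -0.665, 64.973, -4.303], TCP at [271.206, 563.107, 226.742] pointing down, gripper open.
Joint ranges: [-149.89, 149.89], [-25.12, 119.58], [-72.63, 75.52], [4.76, 147.25], [-75.54, 255.54], [6.69, 114.76], [-157.13, 157.13]. Speed limits (degrees/s): [127.2, 127.2, 172.46, 172.46, 180, 180, 180].

### API

Orientations are given as a 3x3 rotation matrix whose columns are the frame's x, y, z axes.
In Python, from rig import r gives the robot as it stands. Calls block until the motion is done:
- r.goto(position, orientation): joint-space move of the TCP to a pose.
- r.move_linear(position, attitude=None, rate=150): straight line of the TCP; attitude=None keeps the orientation; rate is the mean speed in mm/s.
- r.move_joints(angles): joint-space move.
- r.grip(opening): opening from 0.0 (shut) to 1.0 (fully open); the grip force is fixed at half the most; returns when the fingers have stopped.
- r.wait(seconds).
- r.inverse_kinematics(position, orientation): joint angles nearest the present ones, or None.
- r.get_state(): the state.
- r.capture(name): name is "scene" or "top" or "wrist"; returns the picture (420x560x3 uint8, blue, green, red); there is no depth.
- r.get_calibration(name): a dict with "intrinsics" (3x3 intrinsics, pixels), "k1" (the pictures are not rectified: a ray, as slopes to the right and down, at radius r is drawn at 1 + k1 r^2 times it, then the intrinsics apply), "pose" (4x4, takes a point from camera to world coordinates). Camera axes: x right, y up, looking along -z (the intrinsics and any distortion apply to the point x, -y, -z); pixel columns grow to the right and rows downward; lengths in mm; the calibration is good to about 2 mm. A picture is of the moment at which its call begins: read the wrist's pose just before it. get_calibration takes no time and is no camera call; for the wrist camera it gives the pose at the moment of the call.
A pose or a line that the arm cannot do raises r.Unreachable and nothing moves.
- r.sign_off(): hands the job in; it is judged then, once.
The state is a dict: "time_s": time; "joint_positions": joint angles; "dq": joint speeds; "effort": joint torques, N m; "tool_pos": TCP position; "ee_rot": TCP orientation; "ft_force": force on the tool from outside, world axes, zero at the start; "torque": the same for the moment, N m; "grip_width": opening from 0.0 (shut) to 1.0 (fully open); "finger_force": force on a finger pad.
Only numpy, scipy, OpenCV 4.12 (cv2) and the standard library are available. Lean on these libraries where they do the work, as an engineer would, in place of code of your own. Each camera call takes 0.05 s, during which the arm holds its last target. There are 200 camera calls.

### The job

The filament line's drive board lies loosely across the spring board holder: load it. Slide it along the jaws until its sides line up with the jaws' ends, push it into the sprung jaw just until its near edge comes clear of the lips of the two fixed prongs, lower that edge onto the prongs' ledges and ease back, so that the spring seats the board level in the notches of both jaws. Do not force the board, and leave the other things on the bench where they are.

Things in the scene. Friction and masses are not known exactly. Their poses are not given: they have to be found in the camera images.
- holder: Spring board holder, fixed to the bench: grey base 290 x 150 x 14 mm, two guide rods (tops 28 mm up, y = +-40 mm), two aluminium jaws, each 120 mm long (y = -60 to +60 mm). Origin on the bench below the middle of a seated board; x from the fixed jaw to the sprung jaw (away from the robot), y along the jaws, z up. A seated board is level, its origin 48 mm up.
- lip_nominal (a point): Usual place of the lips of the fixed jaw's two prongs, midway between them: (-59, 0, 60) mm of the holder. The fixed jaw is clamped on the rods by its thumb nut up to 4 mm nearer or farther along x, which no reading reports: find the lips by feel or sight. Prongs: y = -60 to -30 and +30 to +60 mm, flat tops 60 mm above the bench, 28 mm long in x, ending at the lips.
- notch_nominal (a point): Usual place of the back of the prongs' notches, 6 mm behind the lips: (-65, 0, 48) mm of the holder; shifts with the jaw by up to 4 mm. Each notch is 6 mm high at the back, 8 mm at the mouth; its floor is a ledge 48 mm above the bench that runs out only 5 mm beyond the lip: an edge lowered farther in misses the ledge and goes down in front of it.
- finger_gap (a point): On top of the crossbar that joins the prongs, (-85, 0, 31) mm of the holder (shifts with the jaw). Between the prongs, above this bar (36 mm long in x, top 31 mm above the bench), there is a free gap 60 mm wide, open upwards and towards the robot, through which a finger reaches the board's near edge. A thumb nut sticks out 14 mm behind the bar, top 36 mm above the bench.
- spring_jaw (a joint): How far the sprung jaw (+x side, 66 mm high) is pushed back along the holder's +x, in m: 0 at rest, 0.021 at its stop. Its spring pushes back with 3.6 N at rest and 0.45 N more per mm: 13 N at the stop. With a board seated it stands at 0.004 to 0.012; a board's near edge clears the prongs' lips at 0.0095 to 0.018, depending on where the fixed jaw is clamped.
- spring_jaw_mouth (a point): On the sprung jaw, mid-length, at the back of its notch on the ledge, 48 mm above the bench; at x = 57 mm of the holder when the jaw is at rest. The notch is 10 mm deep, 7 mm high at the back flaring to 14 mm at the mouth; the ledge is its floor and reaches out 14 mm.
- board: Drive board: dark green plate 130 (x) x 120 (y) x 4 mm, about 0.2 kg, low parts (up to 16 mm above the underside; bare for 27 mm from the near edge). Origin: middle of the underside; x from the near edge (robot side) to the far edge, z out of the parts face. At the start it leans: far edge in the sprung jaw's mouth, near part on the prongs' lips, up to 28 mm off along the jaws, a little askew.
- board_near_edge (a point): Middle of the board's near edge face, at half its thickness; at the start about 64 mm above the bench and 75 mm from the holder's middle, over the prongs' tops.
- screwdriver: Screwdriver 180 mm long lying on the bench, to be left alone; origin under its middle.
- reel: White plastic reel, 100 mm across, 40 mm high, flat on the bench, to be left alone; origin at the centre of its underside.
- pellet_jar: Small jar with a lid, 64 mm across and 75 mm high, on the bench, to be left alone; origin at the centre of its underside.
Mind the look-alikes: they are no part of the job. What is meant by the board is not red, and is the larger of those in its own colour.

How it is judged (in metres and radians):
On the way:
1. the sprung jaw has been pushed back at least 8 mm (value of joint spring_jaw above 0.008 m), for 0.1 s.
At the end, for the whole second after the job is handed in: the board lies level (0.02 rad) and square (0.03 rad) in the notches of both jaws, underside 46.5 to 49.5 mm above the bench, its middle within 8 mm of the jaws' middle and 6.5 mm of the holder's x = 0 (the jaw's clamping included), the sprung jaw 2 to 14 mm back, at rest (x of board in the frame of holder between -0.0065 and 0.0065 m and y of board in the frame of holder between -0.008 and 0.008 m and z of board in the frame of holder between 0.0465 and 0.0495 m and value of joint spring_jaw between 0.002 and 0.014 m and angle between board's own z axis and vertical below 0.02 rad and angle between the x axis of board and the x axis of holder, either way round below 0.03 rad and linear speed of board below 0.01 m/s); the robot touches nothing.
It fails at once if the robot pushes or presses on the board with more than 30 N (contact force between any of the fingers, the arm and board above 30 N).
It fails at once if the screwdriver, the reel or the jar is moved more than 15 mm (distance of any of screwdriver, reel, pellet_jar from where it was at the start of the episode above 0.015 m).
It also fails if it takes over 64 s, if anything falls off the work surface, if the arm or the gripper's body presses on something with over 40 N, if the wrist force passes 120 N, or if a joint passes its speed limit or range.

## Working session

There is one attempt and no reset: what is moved stays moved. The work goes in short steps, each a Python script; the robot and the scene stay as the last script left them, time stands still between calls to the robot, and variables do not carry over. Pictures are saved under pics/ and viewed, at most 10 in all, crops included, and the job is handed in when it is done.

```bash
ls; mkdir -p pics; python3 - <<'E'
from rig import r
import cv2,numpy as np
for n in("scene","top"):
    cv2.imwrite(f"pics/{n}0.png",r.capture(n)); c=r.get_calibration(n); print(n,np.round(c["intrinsics"],1).tolist(),c["k1"],np.round(c["pose"],3).tolist())
s=r.get_state();print(s["time_s"],s["ft_force"])
E
```

```text
pics
scene [[539.3, 0.0, 288.5], [0.0, 539.3, 211.7], [0.0, 0.0, 1.0]] -0.07430052257285494 [[-0.297, -0.536, 0.791, 1487.588], [0.955, -0.183, 0.234, 294.684], [0.019, 0.824, 0.566, 703.41], [0.0, 0.0, 0.0, 1.0]]
top [[397.2, 0.0, 274.3], [0.0, 397.2, 212.8], [0.0, 0.0, 1.0]] 0.026469752651235114 [[0.011, 0.996, -0.091, 527.911], [-1.0, 0.009, -0.025, 39.474], [-0.024, 0.091, 0.996, 871.028], [0.0, 0.0, 0.0, 1.0]]
0.1 [-0.04829705  0.068001    1.14252471]
```

View pics/scene0.png

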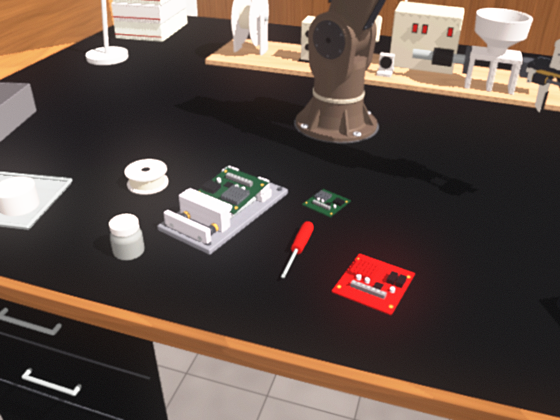

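View pics/top0.png

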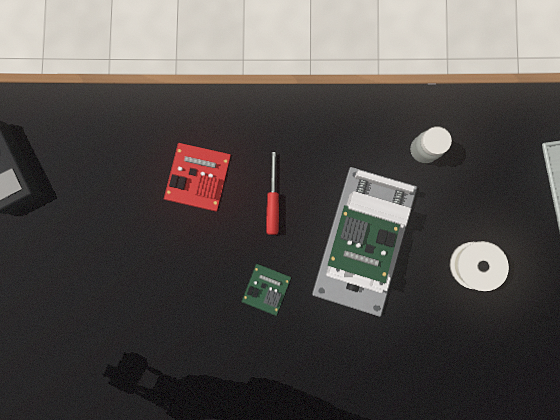

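Board candidates in the top view are the large green board on the holder (365,245), the small green one (267,289) and the red one (197,177). I choose (365,245): it isn't red, it's the larger green one, and it lies on the holder. I'll work out the rough holder pose from the base corners, then take a wrist close-up.

```bash
cat > h.py <<'E'
from rig import r
import cv2,numpy as np
def ray(cal,px):
    K=np.array(cal["intrinsics"]);k=cal["k1"];P=np.array(cal["pose"])
    d=np.array([(px[0]-K[0,2])/K[0,0],(px[1]-K[1,2])/K[1,1]]);u=d.copy()
    for _ in range(20): u=d/(1+k*(u@u))
    return P[:3,3],P[:3,:3]@np.array([u[0],-u[1],-1])
def onz(cal,px,z):
    o,d=ray(cal,px); return o+d*(z-o[2])/d[2]
def proj(cal,p):
    K=np.array(cal["intrinsics"]);P=np.array(cal["pose"]);q=P[:3,:3].T@(np.array(p,float)-P[:3,3])
    u=np.array([q[0],-q[1]])/-q[2];u=u*(1+cal["k1"]*(u@u));return np.array([K[0,0]*u[0]+K[0,2],K[1,1]*u[1]+K[1,2]])
def down(a): # tool z down, tool x axis at world angle a (deg); y = z cross x
    c,s=np.cos(np.radians(a)),np.sin(np.radians(a));return np.array([[c,s,0],[s,-c,0],[0,0,-1.]])
E
python3 - <<'E'
from h import *
c=r.get_calibration("top")
C=[onz(c,p,14) for p in[(350,168),(416,186),(380,316),(313,296)]]
for p in C: print(np.round(p,1))
m=np.mean(C,0);x=C[0]+C[1]-C[2]-C[3];print("mid",m,np.degrees(np.arctan2(x[1],x[0])))
for p in[(267,289),(365,245)]:print(onz(c,p,30))
s=r.get_state();R=np.array(s["ee_rot"]);w=np.array(r.get_calibration("wrist")["pose"])
print(np.round(R,2).tolist());print("cam in tool",np.round(R.T@(w[:3,3]-s["tool_pos"]),1),np.round(R.T@w[:3,:3],2).tolist(),r.get_calibration("wrist")["intrinsics"],r.get_calibration("wrist")["k1"])
E
```

```text
[ 705.6 -103.1   14. ]
[ 667.  -244.2   14. ]
[ 391.  -163.5   14. ]
[429.9 -23.4  14. ]
mid [ 548.38766089 -133.55533463   14.        ] -16.211449404756607
[444.77194684  73.65791701  30.        ]
[ 538.68854197 -130.76851757   30.        ]
[[-0.9, 0.43, -0.0], [0.43, 0.9, -0.0], [-0.0, -0.0, -1.0]]
cam in tool [  80.1   -0.4 -158.6] [[0.0, 0.95, 0.3], [1.0, -0.0, -0.0], [-0.0, 0.3, -0.95]] [[314.85723694   0.         280.74268542]
 [  0.         314.85723694 207.53815819]
 [  0.           0.           1.        ]] -0.0018244909349105114
```

```bash
python3 - <<'E'
from h import *
r.goto([545,-133,190],down(163.8))
c=r.get_calibration("wrist");im=r.capture("wrist")
import pickle;pickle.dump((c,im),open("w1.pkl","wb"))
cv2.imwrite("pics/w1.png",im);s=r.get_state();print(s["time_s"],s["joint_positions"],s["ft_force"])
for z in(14,48,60):
  print(z,[np.round(onz(c,p,z)[:2],1).tolist() for p in[(280,210)]])
E
```

```text
2.8 [-18.28899501  23.31038172  36.48742144 104.11901434 -16.15563164
  57.83243958  98.5471869 ] [ 0.44488825 -0.09296316  0.22384747]
14 [[571.0, -140.7]]
48 [[560.6, -137.6]]
60 [[556.9, -136.5]]
```

View pics/w1.png

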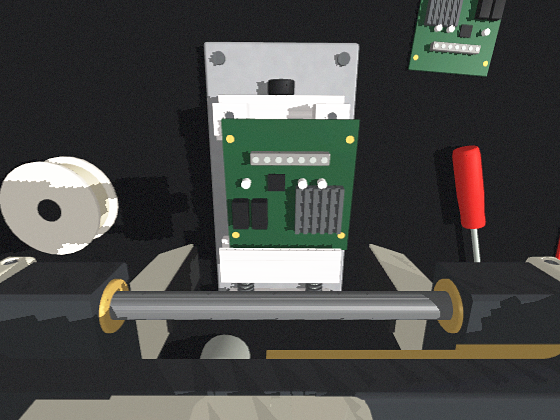

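```bash
python3 - <<'E'
import cv2
im=cv2.imread("pics/w1.png")[35:185,195:375]
cv2.imwrite("pics/w1a.png",cv2.resize(im,None,fx=4,fy=4,interpolation=cv2.INTER_CUBIC))
im=cv2.imread("pics/w1.png")[170:310,195:375]
cv2.imwrite("pics/w1b.png",cv2.resize(im,None,fx=4,fy=4,interpolation=cv2.INTER_CUBIC))
E
```

```text
(no output)
```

View pics/w1a.png

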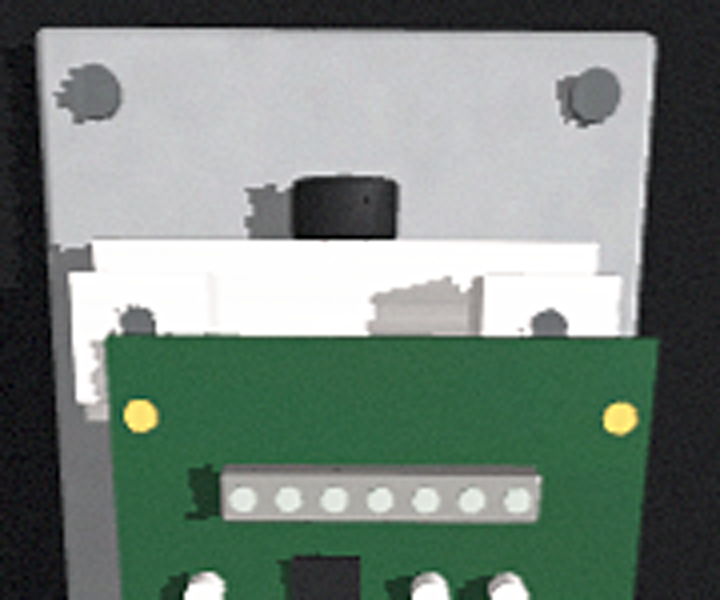

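View pics/w1b.png

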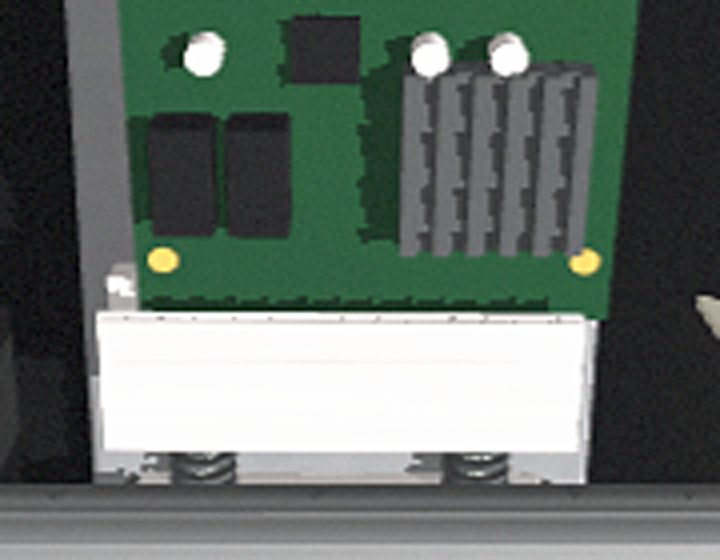

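```bash
python3 - <<'E'
from h import *
import pickle
c,im=pickle.load(open("w1.pkl","rb"))
P=lambda p,z:onz(c,p,z)
a,b=P((212.5,103),60),P((350.2,103.7),60); lip=P((214.5,135.5),60)
e,f=P((219.2,248),66),P((342,249),66)
g,h=P((204.5,42.2),14),P((359.2,43.7),14)
yd=lambda u,v:np.degrees(np.arctan2(v[1]-u[1],v[0]-u[0]))-90
for n,u,v in(("prong",a,b),("sjaw",e,f),("base",g,h)):print(n,np.round((u+v)/2,1),"yaw",round(yd(u,v),2),"len",np.linalg.norm(u-v))
m1,m2=(a+b)/2,(e+f)/2
d=m2-m1;print("yaw from jaws",np.degrees(np.arctan2(d[1],d[0])),np.hypot(*d[:2]))
yaw=np.radians(-16.2);X=np.array([np.cos(yaw),np.sin(yaw)]);Y=np.array([-X[1],X[0]])
# origin from jaws' y mid and sprung jaw / prong x
for n,q in(("prong rear",a),("lip",lip),("sjaw front",e),("sjawfrontR",f),("base near L",g),("base near R",h),("board NL",P((221.7,119.5),67)),("board NR",P((359.5,120),67)),("board FR",P((346.2,250),55)),("tcp",np.array([545,-133])),("prongmid",m1),("sjmid",m2)):
  v=q[:2]-[545,-133];print(n,np.round([v@X,v@Y],1))
E
```

```text
prong [ 463.6 -108.3   60. ] yaw -16.36 len 119.84432881628783
sjaw [ 593.3 -146.4   66. ] yaw -16.61 len 120.3207503334188
base [410.2 -92.3  14. ] yaw -16.58 len 148.12000480571987
yaw from jaws -16.367052351594907 135.1542053257584
prong rear [-85.3 -58.9]
lip [-57.6 -58.8]
sjaw front [ 49.6 -59.5]
sjawfrontR [50.5 60.8]
base near L [-141.3  -72.5]
base near R [-140.3   75.6]
board NL [-71.6 -50.4]
board NR [-71.5  68.4]
board FR [56.7 67.5]
tcp [0. 0.]
prongmid [-85.1   1. ]
sjmid [50.1  0.6]
```

The wrist view confirms the choice: the big green board, near corners (222,120)/(360,120), is offset about +8 mm in y and nearly square. The prong lips are at row 135, the jaw ends at columns 213/350, and the small green look-alike is off at upper right. Next I push the +y side with two spread fingertips.

```bash
cat >> h.py <<'E'
YAW=-16.45;_c,_s=np.cos(np.radians(YAW)),np.sin(np.radians(YAW))
O=np.array([545,-133.]);H=np.array([[_c,-_s],[_s,_c]])
def W(x,y,z): return np.r_[O+H@[x,y],z]
def F():
    f=np.array(r.get_state()["ft_force"]);return np.r_[H.T@f[:2],f[2]]
E
python3 - <<'E'
from h import *
for a in(YAW+90,YAW-90):
    print(a,r.inverse_kinematics(W(0,95,120),down(a)))
E
```

```text
73.55 [-37.62148642  36.13676     55.58970517 107.55992921 -36.00836945
  55.84825369  17.82076251]
-106.45 [ 12.94022861  28.02611136 -19.60012224 103.33565403  11.76448265
  50.63048628 151.51522946]
```

```bash
python3 - <<'E'
from h import *
r.grip(0.55)
R=down(YAW+90)
r.goto(W(0,98,120),R); r.move_linear(W(0,98,44),rate=120); r.wait(.2)
f0=F();print("f0",f0,r.get_state()["time_s"],r.get_state()["grip_width"])
y=88;r.move_linear(W(0,y,44),rate=60)
while y>70.6:
    y-=2.;y=max(y,70.3);r.move_linear(W(0,y,44),rate=25);d=F()-f0;print(round(y,1),np.round(d,2))
    if np.linalg.norm(d)>10:print("stop");break
r.wait(.2);print(np.round(F()-f0,2))
r.move_linear(W(0,95,44),rate=80)
r.move_linear(W(0,95,150),rate=150)
r.goto(W(0,0,190),down(163.8))
import pickle
c=r.get_calibration("wrist");im=r.capture("wrist");pickle.dump((c,im),open("w2.pkl","wb"))
cv2.imwrite("pics/w2.png",cv2.resize(im[35:305,195:375],None,fx=2.2,fy=2.2,interpolation=cv2.INTER_CUBIC));print(r.get_state()["time_s"])
E
```

```text
f0 [-0.22895078 -0.35558575 -0.16899281] 5.8917 0.5497783967054826
86.0 [ 0.37 -0.03 -0.01]
84.0 [1.45 0.51 0.43]
82.0 [0.22 1.55 0.42]
80.0 [0.64 1.   0.72]
78.0 [ 1.27  1.4  -0.18]
76.0 [ 0.24  1.13 -0.43]
74.0 [0.9  0.97 0.24]
72.0 [ 0.67  1.43 -0.45]
70.3 [ 0.45  1.63 -0.24]
[0.31 1.52 0.07]
11.3083
```

View pics/w2.png

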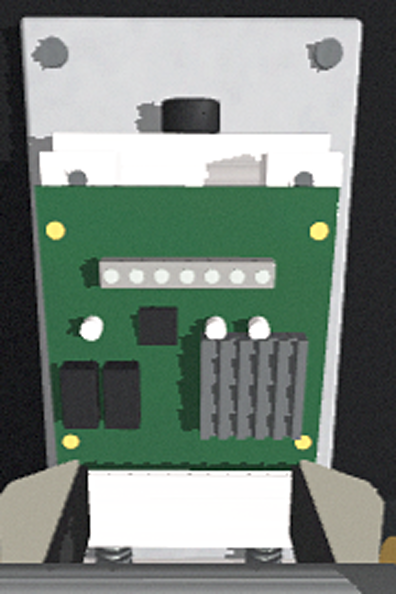

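The board is now across the jaws, near corners at about (210.5,119.5)/(349.5,119.5). Converting to offsets.

```bash
python3 - <<'E'
from h import *
import pickle
c,im=pickle.load(open("w2.pkl","rb"))
q=lambda p,z:np.round(H.T@(onz(c,p,z)[:2]-O),1)
cv=lambda x,y:(x/2.2+195,y/2.2+35)
print("near",q(cv(34,186),67),q(cv(340,186),67),"FR",q(cv(317,468),56),"FL",q(cv(51,466),56))
print("prong rear",q(cv(40,152),60),q(cv(343,152),60),"dots near",q(cv(55,231),66),q(cv(319,231),66),"far",q(cv(71,442),57),q(cv(303,442),57))
E
```

```text
near [-72.  -60.9] [-72.4  58.8] FR [52.8 59.1] FL [ 52.3 -63.2]
prong rear [-84.7 -59.2] [-85.2  60.5] dots near [-54.6 -53.8] [-55.   51.8] far [ 39.9 -53.3] [39.6 51.8]
```

```bash
cat >> h.py <<'E'
def tilt(t):
    c,s=np.cos(np.radians(t)),np.sin(np.radians(t));B=np.eye(3);B[:2,:2]=H
    z=np.array([-s,0,-c]);y=np.array([0,1.,0]);return B@np.c_[np.cross(y,z),y,z]
YM=0.3
E
python3 - <<'E'
from h import *
r.grip(0.06)
R=tilt(15)
r.goto(W(-102,YM,130),R); r.move_linear(W(-102,YM,56),rate=120); r.wait(.2)
f0=F();np.save("f0.npy",f0);print(f0,r.get_state()["time_s"])
x=-92;r.move_linear(W(x,YM,56),rate=60)
while x<-73.5:
    x+=1;r.move_linear(W(x,YM,56),rate=25);d=F()-f0;print(round(x,1),np.round(d,1))
    if np.linalg.norm(d)>18:print("stop");break
im=r.capture("wrist");cv2.imwrite("pics/p1.png",im);print(r.get_state()["time_s"])
E
```

```text
[ 0.4575779  -0.17053031  0.69539273] 13.6917
-91 [-0.6  0.  -0.7]
-90 [-0.6 -0.3 -0.1]
-89 [ 0.1 -0.2 -1. ]
-88 [-0.6 -0.4 -0.6]
-87 [-0.5  0.4 -0.9]
-86 [-0.8  0.1 -1. ]
-85 [-2.1  0.5 -1.3]
-84 [-1.1  1.  -1.8]
-83 [-1.3 -0.1 -1.7]
-82 [-1.4 -0.3 -1.4]
-81 [-3.9  1.  -0. ]
-80 [-4.7  1.3 -1.4]
-79 [-5.9  1.  -1.1]
-78 [-4.7  1.5 -1.4]
-77 [-5.9  0.9 -1.1]
-76 [-6.9 -0.1 -0.3]
-75 [-6.2  0.4 -1.9]
-74 [-6.4  0.8 -1. ]
-73 [-7.6 -0.  -0.9]
18.8083
```

View pics/p1.png

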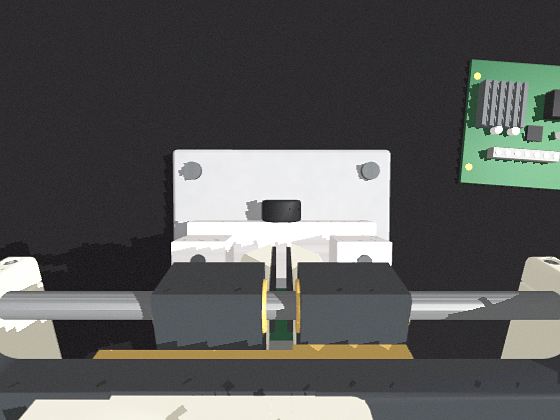

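```bash
python3 - <<'E'
from h import *
f0=np.load("f0.npy")
x,z=-73,56
while x<-70.6:
    x+=.5;r.move_linear(W(x,YM,z),rate=25);d=F()-f0;print(x,np.round(d,1))
while z>43:
    z-=1;r.move_linear(W(x,YM,z),rate=20);r.wait(.05);d=(F()+F())/2-f0;print("z",z,np.round(d,1))
    if np.linalg.norm(d)>18:print("stop");break
print(r.get_state()["time_s"])
for n in("scene","top"):cv2.imwrite(f"pics/{n}1.png",r.capture(n))
im=cv2.imread("pics/scene1.png");cv2.imwrite("pics/s1.png",cv2.resize(im[130:260,130:330],None,fx=4,fy=4,interpolation=cv2.INTER_CUBIC))
E
```

```text
-72.5 [-7.4  0.2 -2. ]
-72.0 [-8.5  1.1 -0.8]
-71.5 [-8.5  0.8 -2.1]
-71.0 [-8.4  0.4 -0.4]
-70.5 [-8.3  1.3 -0.4]
z 55 [-8.4  0.7  1. ]
z 54 [-10.2   1.5   8.7]
z 53 [-10.4   0.4  11.6]
z 52 [-11.6   0.5  14.5]
stop
21.2583
```

View pics/s1.png

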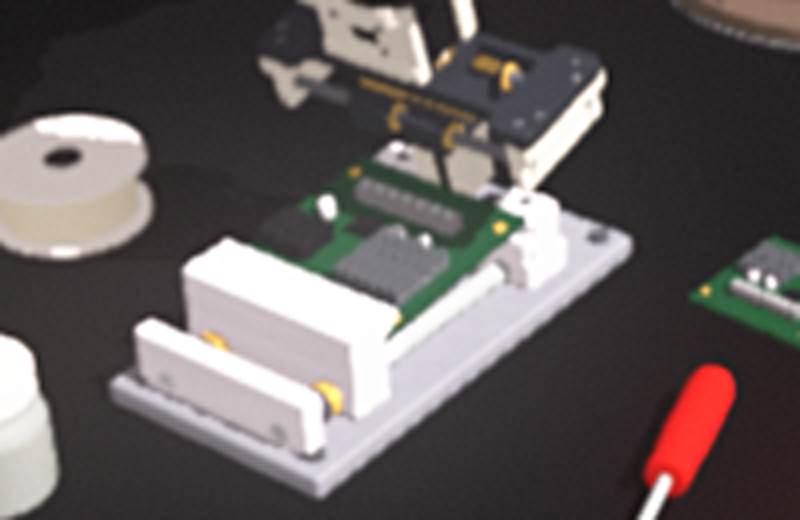

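The edge is still on top of the prongs' lips (Fz rises and the friction grips well). I'll advance in 1 mm steps, probing downwards each time.

```bash
python3 - <<'E'
from h import *
f0=np.load("f0.npy")
def mv(x,z):
    r.move_linear(W(x,YM,z),rate=25);r.wait(.05);d=(F()+F()+F())/3-f0;print(x,z,np.round(d,1));return d
x=-70.5;ok=False
mv(x,55.5)
while x<-65.5 and not ok:
    x+=.75;d=mv(x,55.5)
    d=mv(x,53.8)
    ok=d[2]<4
    if not ok: mv(x,55.5)
if ok:
    z=53.8
    while z>42:
        z-=1;d=mv(x,z)
        if d[2]>5 :print("contact");break
print(ok,r.get_state()["time_s"])
E
```

```text
-70.5 55.5 [-8.6  1.1 -2. ]
-69.75 55.5 [-8.1 -0.2 -1. ]
-69.75 53.8 [-8.9  0.9 -1.5]
-69.75 52.8 [-9.3  1.2 -0.6]
-69.75 51.8 [-10.4  -0.3  -1.2]
-69.75 50.8 [-8.5  0.3 -0.3]
-69.75 49.8 [-9.3  0.3 -1.2]
-69.75 48.8 [-8.4  0.8 -2.5]
-69.75 47.8 [-8.8  0.8 -1.4]
-69.75 46.8 [-9.8  0.1 -1.2]
-69.75 45.8 [-9.3  0.3 -1. ]
-69.75 44.8 [-9.1  1.4 -1.1]
-69.75 43.8 [-8.4  0.3 -1.5]
-69.75 42.8 [-8.4 -0.1 -2.2]
-69.75 41.8 [-8.5  0.9 -0.4]
True 25.9
```

```bash
python3 - <<'E'
from h import *
f0=np.load("f0.npy")
def mv(x,z):
    r.move_linear(W(x,YM,z),rate=20);r.wait(.05);d=(F()+F()+F())/3-f0;print(x,z,np.round(d,1));return d
z=41.8
while z>37.5:
    z-=.6;d=mv(-69.75,z)
    if d[2]>3:print("contact");break
print(r.get_state()["time_s"])
for n in("scene","top"):cv2.imwrite(f"pics/{n}2.png",r.capture(n))
a=cv2.imread("pics/scene2.png")[150:240,180:300]
cv2.imwrite("pics/s2.png",cv2.resize(a,None,fx=6,fy=6,interpolation=cv2.INTER_CUBIC))
E
```

```text
-69.75 41.199999999999996 [-9.4  0.8  3.8]
contact
26.2
```

View pics/s2.png

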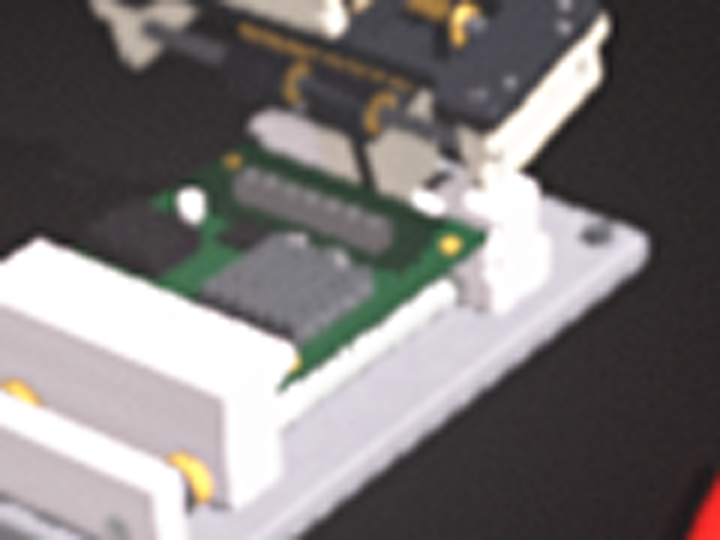

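The edge is down on the ledges in front of the prongs, with firm contact. Next I ease back.

```bash
python3 - <<'E'
from h import *
import pickle
f0=np.load("f0.npy")
def mv(x,z):
    r.move_linear(W(x,YM,z),rate=15);r.wait(.05);d=(F()+F()+F())/3-f0;print(x,z,np.round(d,1));return d
x=-69.75
while x>-80:
    x-=1;d=mv(x,41.2)
    if d[0]>-1.2:break
r.move_linear(W(-100,YM,41.2),rate=60);r.move_linear(W(-100,YM,150),rate=150)
r.goto(W(0,0,190),down(163.8))
c=r.get_calibration("wrist");im=r.capture("wrist");pickle.dump((c,im),open("w3.pkl","wb"))
a=cv2.resize(im[35:305,195:375],None,fx=2.2,fy=2.2,interpolation=cv2.INTER_CUBIC)
b=cv2.resize(r.capture("scene")[150:240,180:300],None,fx=3.3,fy=3.3,interpolation=cv2.INTER_CUBIC)
o=np.zeros((594,800,3),np.uint8);o[:,:396]=a;o[:b.shape[0],400:400+b.shape[1]]=b[:,:400]
cv2.imwrite("pics/w3.png",o);print(r.get_state()["time_s"])
E
```

```text
-70.75 41.2 [-7.8  1.4  3.2]
-71.75 41.2 [-6.8  1.   1.5]
-72.75 41.2 [-5.5  0.5  1.4]
-73.75 41.2 [-6.4  1.1  1.1]
-74.75 41.2 [-5.7  1.1  2. ]
-75.75 41.2 [-4.8  0.8  2.5]
-76.75 41.2 [-4.9  0.6  2.8]
-77.75 41.2 [-3.2  0.1  3. ]
-78.75 41.2 [-1.5  0.2  0.2]
-79.75 41.2 [-0.2  0.1 -1.2]
31.25
```

View pics/w3.png

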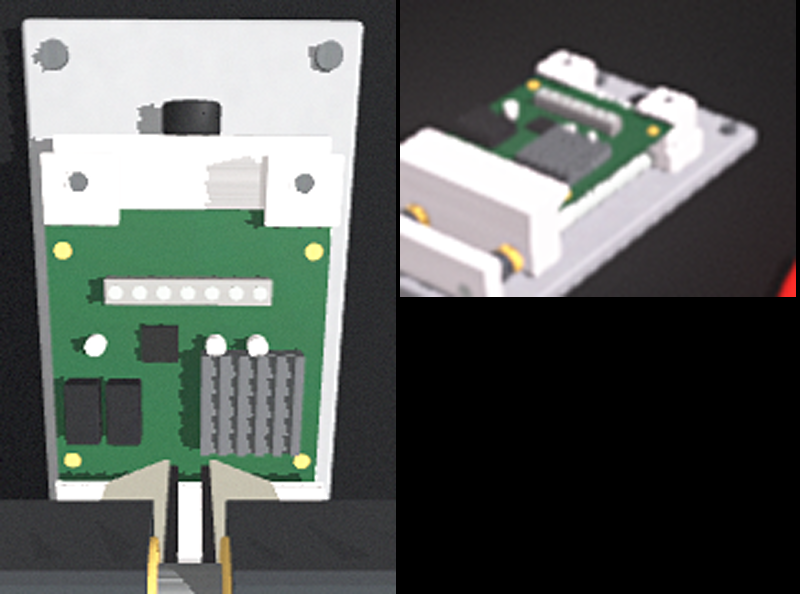

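The picture shows the near edge under both lips: it is visible between the prongs at row 209, with the lips at row 224. I'll run a numeric check on the corner dots (63,251), (314,251), (73,460) and (302,461).

```bash
python3 - <<'E'
from h import *
import pickle
c,im=pickle.load(open("w3.pkl","rb"))
d=[np.array([x/2.2+195,y/2.2+35]) for x,y in((63,251),(314,251),(73,460),(302,461))]
p=[H.T@(onz(c,q,52)[:2]-O) for q in d];print(np.round(p,1))
print("widths near/far",np.linalg.norm(p[0]-p[1]),np.linalg.norm(p[2]-p[3]),"mean",np.mean(p,0),"skew",(p[0]+p[1]-p[2]-p[3])[1]/2/95)
print("near edge x",H.T@(onz(c,(160/2.2+195,209/2.2+35),52)[:2]-O))
E
```

```text
[[-45.8 -53.8]
 [-46.3  52.4]
 [ 50.3 -53.8]
 [ 50.2  52.5]]
widths near/far 106.20672512223825 106.30395955881933 mean [ 2.11793613 -0.67634644] skew -0.00017729005858409675
near edge x [-63.24573291 -12.61887366]
```

```bash
python3 -c "
from rig import r
print(r.sign_off())"
```

```text
the job is handed in; nothing more can be done
None
```

I loaded the drive board in the holder and handed the job in: the last wrist picture shows its near edge under both prongs' lips, level, square and about 1.3 mm off the jaws' middle; no score came back.

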